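# Blank off the leak tester's port and hold the cap down

## Task

Get the air-leak tester ready for its self-check: first pull its drop-front down until it lies fully open, then take the plain red blanking cap and press it onto the port stud on the drop-front until it clicks. After the click keep pressing until the cap is fully home on its sprung seal, and finish still holding it pressed down; the yellow cap with the brass nozzle is the reference leak and stays standing where it is.

Things in the scene. Friction and masses are not known exactly. Their poses are not given: they have to be found in the camera images.
- tester: Blue sheet-metal air-leak tester fixed to the bench, 100 mm deep, 170 wide, 126 high (round gauge on top: 137). Origin: on the bench under the middle of the drop-front's hinge line. x points from its front to its back, y along its front, z up. The hinge line runs along its y axis 30 mm above the origin, at the front face; the cabinet lies behind it (x 0 to 100 mm).
- flap (a joint): Angle of the drop-front: 0 = shut (upright), 1.571 = fully down, lying level towards the operator. Panel 170 mm wide, 12 mm thick, reaching 96 mm from the hinge line. The hinge is stiff (about 2 N at the handle): near upright it stays where it is left, past roughly 0.9 rad it sinks slowly by its own weight.
- handle (a point): Middle of the drop-front's handle: a round steel bar 10 mm thick, 72 mm long, parallel to the hinge line and 128 mm from it, standing 27 mm clear of the panel's free edge on two legs 80 mm apart; the space between is open. Shut, the bar is 158 mm above the bench, above the cabinet's top; fully down, 33 mm above the bench.
- port (a point): Foot of the port stud: centre of the steel collar (54 mm across) on the drop-front's inner face, 60 mm from the hinge line; z points along the stud (level into the cabinet when shut; straight up when down, this point then 36 mm above the bench). A black rubber face seal ring round the foot stands 5 mm above this point. The cap is fully home when its underside is level with this point.
- stud_tip (a point): Tip of the steel port stud, 40 mm along z from the port point. Stud 29 mm thick, its last 12 mm tapering to 17 mm. Three sprung brass balls stick out of its side 16 mm above the port point. A cap pushed down meets them with its underside about 21 mm above the port point, takes 8 to 14 N to pass them, the push drops away at about 15 mm and it snaps to 5 mm, onto the seal.
- seal (a joint): How far the face seal is pressed in, m: 0 = standing 5 mm proud, 0.005 = fully down, flush with the collar. Spring: 3 N to start it, 10.5 N fully down; it pushes the cap back up if the push is relaxed.
- blank_cap: Plain red plastic blanking cap, 46 mm across, 52 mm tall, ribbed side, 0.06 to 0.13 kg, standing upright on the bench, open end down. Origin: centre of its open underside, z up through its closed top. The mouth is 32.4 mm across (3.4 mm wider than the stud), the cavity 42 mm deep. Any turn about its axis fits.
- leak_cap: Yellow reference-leak cap of the same size with a brass nozzle on top (46 mm across, 70 mm tall in all), standing upright on the bench; not to be used. Origin: centre of its underside.

How it is judged:
By the outcome, as a careful person would: the job done as asked, in the order asked, and still so for the second after the job is handed in, while the arm keeps its last pose, push and grip.
It also fails if it takes over 61 s, if anything falls off the work surface, if the arm or the gripper's body presses on something with over 40 N, if the wrist force passes 120 N, or if a joint passes its speed limit or range.

## Robot

A 7-joint arm with a two-finger parallel gripper is mounted at the origin on a cart in front of the work surface, level with it; the furniture and walls round the work are solid. World frame = base frame: x ahead of the robot, y to its left, z up, the work surface at z = 0. Lengths are in m, angles in rad, forces in N, time in s.
With the tool pointing down it reaches from about 0.35 to 0.9 m from the base axis. Payload 8.1 kg.
Tool frame: the origin (TCP) lies on the centre line of the jaws, within the pads' length; the fingertips stand 19 mm ahead of it and the grasp point (between the pads) is the TCP; z points along the fingers, y is the direction in which the jaws open and shut (so a half turn about z gives the same grasp; the last joint's range is limited). The gripper opens to 92 mm and grips with 3 to 60 N. Pads are 19 mm wide; open, the fingers measure 130 mm over their backs; the gripper's body (75 mm by 190 mm) begins 47 mm behind the grasp point.
Start: joints at [-1.242, 0.434, 0.025, 1.573, -0.012, 1.134, -0.075], TCP at [0.262, 0.568, 0.246] pointing down, gripper open.
Joint ranges: [-2.62, 2.62], [-0.44, 2.09], [-1.27, 1.32], [0.08, 2.57], [-1.32, 4.46], [0.12, 2], [-2.74, 2.74]. Speed limits (rad/s): [2.22, 2.22, 3.01, 3.01, 3.14, 3.14, 3.14].

## Interface

Orientations are given as a rotation vector (axis times angle).
In Python, from cell import monitor, imaging, workorder, outline_of gives the robot as it stands.
- The arm moves only by the tool move_arm, never from a script. Its argument "series" is a list of rows, each a list of 6 numbers: the shift along the world's x, y, z in cm, then the turn, a rotation vector about the world's x, y, z in degrees. A call has 1 to 8 rows; each row shifts and turns the commanded pose from where the row before left it; what a row does not reach is not made up. A row lasts 1/10 s, in which the tool goes at most 50 mm and 8.59 degrees, less where a joint would pass 70% of its speed; a pose out of reach is approached as far as the arm can. A call with a gripper value outside its range is refused whole. "grip" is the opening, from 0 (shut) to 1 (fully open), set as the call begins (left out, the last holds). The fingers move at their own pace and stop on an object; "force" is the grip in N (left out, the last holds). Time passes only in rows, so rows that do not move let the fingers close. It gives the time, the measured TCP pose, the force and the opening at its end, in the units of the state.
- monitor.observe(): the state, without advancing time (a new reading comes with each control period).
- imaging.get_image(name): name is "side" or "top" or "wrist"; returns a dict with "color" (400x640x3 uint8, red, green, blue), "fx", "fy", "cx", "cy" (pixels), "rvec" (rotation vector, rad) and "tvec" (3), from world to camera coordinates, as OpenCV has them; the wrist camera has in their place "mount" (4x4, takes a point from camera to tool coordinates, whose origin is the TCP and whose axes are the flange's). Camera axes: x right, y down, z forward; pixel columns grow to the right and rows downward; lengths in m; the calibration is good to about 2 mm. A picture is of the moment at which its call begins: read the wrist's pose just before it. There is no depth.
- workorder.sign_off(): hands the job in, once; it reports no verdict.
Trained networks look in the newest picture that a camera, given by its name, has taken for a name from the list of things; names that differ only in an ending like _2 or _b are one class to them, and where a whole thing is asked for, a point or a joint stands for the part that bears it (a point fixed in the world has none). Each returns a list of dicts, best first, with "p" (0 to 1); they miss things now and then, are a little off and sometimes report something else, mostly with a low value. They report only what shows in the picture. A call takes as long as a camera call.
- outline_of(camera, thing): "mask" (400x640 bool, what is visible of it) and "rect" ([left, top, width, height] in pixels, round what is visible of it).
The state is a dict: "clock": time; "joints": joint angles; "dq": joint speeds; "joint_efforts": joint torques, N m; "position": TCP position; "ee_rot": TCP orientation; "force": force on the tool from outside, world axes, zero at the start; "ft_torque": the same for the moment, N m; "width": opening from 0.0 (shut) to 1.0 (fully open).
Only numpy, scipy, OpenCV 4.12 (cv2) and the standard library are available. Lean on these libraries where they do the work, as an engineer would, in place of code of your own. Each camera call takes 0.05 s, during which the arm holds its last target. There are 200 camera calls.

## Working session

There is one attempt and no reset: what is moved stays moved. The work goes in short steps, Python scripts to look and compute and a tool call to move; the robot and the scene stay as the last step left them, time stands still between calls to the robot, and variables do not carry over. Pictures are saved under pics/ and viewed, about 8 in all and at most 12, crops included, and the job is handed in when it is done.

Besides the shell and the picture viewer there is one more tool, called by a JSON object that holds its "fn" and its "kwargs". move_arm: Moves the arm, as the interface text tells. Its arguments: {"type":"object","properties":{"series":{"type":"array"},"grip":{"type":"number"},"force":{"type":"number"}},"required":["series"]}

```bash
ls; mkdir -p pics; cat > h.py <<'E'
import numpy as np, cv2
from scipy.spatial.transform import Rotation as R
from cell import monitor, imaging, workorder, outline_of
def cam(name):
    s=monitor.observe(); im=imaging.get_image(name)
    K=np.array([[im['fx'],0,im['cx']],[0,im['fy'],im['cy']],[0,0,1]])
    if 'rvec' in im:
        Rw=R.from_rotvec(np.ravel(im['rvec'])).as_matrix(); t=np.ravel(im['tvec'])
    else:
        T=np.eye(4);T[:3,:3]=R.from_rotvec(s['ee_rot']).as_matrix();T[:3,3]=s['position']
        M=np.linalg.inv(T@np.array(im['mount']));Rw=M[:3,:3];t=M[:3,3]
    return im['color'],K,Rw,t
def proj(P,K,Rw,t):
    q=(np.atleast_2d(P)@Rw.T+t)@K.T; return q[:,:2]/q[:,2:]
def ray(px,K,Rw,t):
    d=Rw.T@np.linalg.inv(K)@np.array([px[0],px[1],1.]); return -Rw.T@t,d
def atz(px,z,K,Rw,t):
    o,d=ray(px,K,Rw,t); return o+d*(z-o[2])/d[2]
def save(n,c): cv2.imwrite('pics/'+n+'.png',c[:,:,::-1])
E
python3 - <<'E'
from h import *
print(monitor.observe())
a=[]
for n in ('side','top'):
    c,K,Rw,t=cam(n); a.append(c); print(n,'campos',(-Rw.T@t).round(3),'fwd',Rw[2].round(2))
    for th in ('tester','flap','handle','blank_cap','leak_cap'):
        for o in outline_of(n,th)[:2]: 
            ys,xs=np.nonzero(o['mask']); print(th,round(o['p'],2),o['rect'],xs.mean().round(1),ys.mean().round(1))
    save(n+'0',c)
E
```

```text
pics
{'clock': 0.0, 'joints': array([-1.24159401,  0.43522392,  0.02497127,  1.57410808, -0.01157995,
        1.13399691, -0.07512542]), 'dq': array([ 7.93354368e-04,  5.78520650e-04, -3.12936453e-04,  7.29689617e-04,
        2.62309650e-03,  4.81457090e-04,  9.84240393e-05]), 'joint_efforts': array([-1.57150491e-03, -6.67829847e+01,  9.83969830e-01, -3.14452672e+01,
       -6.06942200e-02,  4.26045607e-02,  1.79743392e-04]), 'position': array([0.2614186 , 0.56716449, 0.24494011]), 'ee_rot': array([-6.73108160e-01, -3.06844989e+00,  2.48375059e-03]), 'force': array([0.67628792, 0.09493227, 0.99066736]), 'ft_torque': array([ 0.03260476, -0.05306937, -0.05795468]), 'width': 0.9995334307845423}
side campos [ 0.484 -1.115  0.636] fwd [ 0.05  0.91 -0.42]
tester 0.68 [311.6, 181.4, 76.2, 76.8] 352.1 218.6
flap 0.85 [304.5, 182.1, 42.4, 69.3] 327.7 214.7
handle 0.61 [307.4, 184.7, 35.6, 70.9] 327.5 214.1
blank_cap 0.89 [284.8, 295.8, 23.5, 33.1] 296.8 312.0
leak_cap 0.69 [306.0, 167.2, 14.8, 23.4] 312.1 179.2
top campos [0.334 0.026 1.071] fwd [ 0.24 -0.02 -0.97]
tester 0.92 [285.6, 159.0, 73.3, 68.0] 317.6 188.9
tester 0.72 [295.4, 196.4, 58.5, 26.8] 322.1 208.7
flap 0.59 [295.4, 200.3, 59.2, 28.8] 322.2 209.0
handle 0.94 [295.7, 197.4, 56.8, 28.4] 321.7 208.9
blank_cap 0.79 [412.8, 224.0, 20.8, 16.2] 423.4 232.2
leak_cap 0.69 [184.9, 218.0, 24.5, 19.2] 196.9 226.9
```

```bash
python3 - <<'E'
from h import *
a=cv2.imread('pics/top0.png')[130:270,160:460]; b=cv2.imread('pics/side0.png')[130:350,230:430]
a=cv2.resize(a,None,fx=2.6,fy=2.6,interpolation=3);cv2.imwrite('pics/a.png',a)
b=cv2.resize(b,None,fx=2.7,fy=2.7,interpolation=3);cv2.imwrite('pics/b.png',b)
E
```

```text
(no output)
```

View pics/a.png

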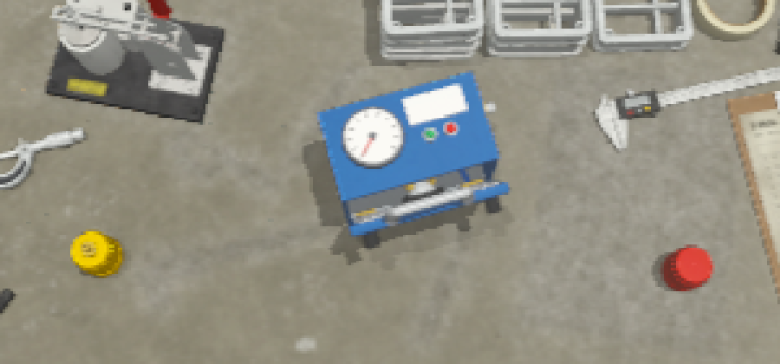

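View pics/b.png

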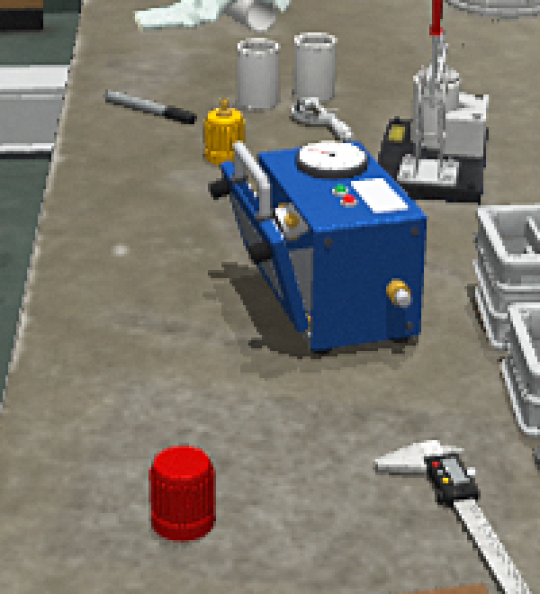

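```bash
cat > fit.py <<'E'
from h import *
from scipy.optimize import least_squares
def fl(r,n,y,th): return [-r*np.sin(th)+n*np.cos(th),y,.03+r*np.cos(th)+n*np.sin(th)]
def W(P,p):
    c,s=np.cos(p[2]),np.sin(p[2]); P=np.atleast_2d(P); return np.c_[p[0]+c*P[:,0]-s*P[:,1],p[1]+s*P[:,0]+c*P[:,1],P[:,2]]
E
python3 - <<'E'
from fit import *
T=cam('top');S=cam('side')
box=[[0,.085,.126],[0,-.085,.126],[.1,-.085,.126],[.1,.085,.126]]
tp=np.array([[343,200],[497,158],[470,72],[318,112],[388,215],[470,193]])/2.6+[160,130]
sp=np.array([[258,152],[312,238],[425,215],[365,143],[240,147],[265,186]])/2.7+[230,130]
w=np.array([1,1,1,1,1,1])[:,None]
def pts(p): return W(box+[fl(.128,.003,.04,p[3]),fl(.128,.003,-.04,p[3])],p)
f=lambda p:np.r_[((proj(pts(p),*T[1:])-tp)*w).ravel(),((proj(pts(p),*S[1:])-sp)*w).ravel()]
r=least_squares(f,[.55,0,.2,.4],loss='soft_l1');print(r.x,r.fun.reshape(-1,2).round(1).tolist())
p=r.x; print('handle',W(fl(.128,.003,0,p[3]),p),'down handle',W(fl(.128,.003,0,np.pi/2),p),'port',W(fl(.06,.006,0,np.pi/2),p))
def capfit(th):
    obs=[]
    for n,C in (('top',T),('side',S)):
        o=outline_of(n,th)[0]; x,y,a,b=o['rect']; obs.append((C,np.array([x,y,x+a,y+b])))
    an=np.linspace(0,2*np.pi,60);ring=np.c_[.023*np.cos(an),.023*np.sin(an),0*an]
    def g(q):
        e=[]
        P=np.r_[ring+[q[0],q[1],0],ring+[q[0],q[1],.052]]
        for C,b in obs:
            u=proj(P,*C[1:]);e+=list(np.r_[u.min(0),u.max(0)]-b)
        return np.array(e)
    r=least_squares(g,[.5,-.2]);print(th,r.x,r.fun.round(1))
capfit('blank_cap');capfit('leak_cap')
s=monitor.observe();print(R.from_rotvec(s['ee_rot']).as_matrix().round(3))
E
```

```text
[ 0.56791181 -0.01033062  0.21136949  0.26870833] [[-0.9, -0.0], [1.1, 0.0], [1.1, -0.7], [-0.4, -0.7], [1.1, -1.3], [-0.6, -0.7], [-0.2, 0.2], [0.0, -2.3], [0.6, 1.1], [-1.9, -0.5], [-1.2, -0.3], [-1.5, -1.3]]
handle [[ 0.53751382 -0.01685325  0.15420313]] down handle [[ 0.44276051 -0.0371849   0.033     ]] port [[ 0.50924714 -0.02291856  0.036     ]]
blank_cap [ 0.4749369  -0.30473554] [-1.  -0.5  0.1  0.6  0.3 -1.1 -0.3  1.9]
leak_cap [0.53488329 0.34941999] [ 0.6 -1.  -2.4  1.7  0.8  1.9  0.   2.9]
[[-0.908  0.419  0.   ]
 [ 0.419  0.908  0.   ]
 [ 0.     0.    -1.   ]]
```

{"fn": "move_arm", "kwargs": {"series": [[1.7, -3.6, 0, 0, 0, -6.6], [1.7, -3.6, 0, 0, 0, -6.6], [1.7, -3.6, 0, 0, 0, -6.6], [1.7, -3.6, 0, 0, 0, -6.6], [1.7, -3.6, 0, 0, 0, -6.6], [1.7, -3.6, 0, 0, 0, -6.6], [1.7, -3.6, 0, 0, 0, -6.6], [1.7, -3.6, 0, 0, 0, -6.6]], "grip": 0.5, "force": 15}}

```text
clock: 1.7
position: [0.3981, 0.2782, 0.246]
ee_rot: [-1.973, -2.445, -0.001]
force: [1.0, -0.7, -0.5]
width: 0.501
```

{"fn": "move_arm", "kwargs": {"series": [[1.7, -3.6, 0, 0, 0, 0], [1.7, -3.6, 0, 0, 0, 0], [1.7, -3.6, 0, 0, 0, 0], [1.7, -3.6, 0, 0, 0, 0], [1.7, -3.6, 0, 0, 0, 0], [1.7, -3.6, 0, 0, 0, 0], [1, -3.6, 0, 0, 0, 0], [0, 0, 0, 0, 0, 0]]}}

```text
clock: 2.5
position: [0.5107, 0.0218, 0.2462]
ee_rot: [1.975, 2.44, -0.001]
force: [-0.2, -0.1, 0.4]
width: 0.504
```

```bash
python3 - <<'E'
from fit import *
C=cam('wrist'); c=C[0].copy(); save('w1raw',c)
p=[.5679,-.0103,.2114,.2687]
for y in (.04,0,-.04):
    u=proj(W(fl(.128,.003,y,p[3]),p),*C[1:])[0];print(u); cv2.circle(c,tuple(int(v) for v in u),3,(255,0,255),1)
for q in ([0,.085,.126],[0,-.085,.126],[.1,-.085,.126],[.1,.085,.126]):
    u=proj(W(q,p),*C[1:])[0];cv2.circle(c,tuple(int(v) for v in u),3,(0,255,0),1)
for o in outline_of('wrist','handle')[:2]: print(o['p'],o['rect'])
save('w1',c)
E
```

```text
[343.44797178 213.63406535]
[342.44470319 256.04454882]
[341.5333647  294.56893488]
0.91 [319.9, 137.6, 52.8, 144.6]
```

View pics/w1.png

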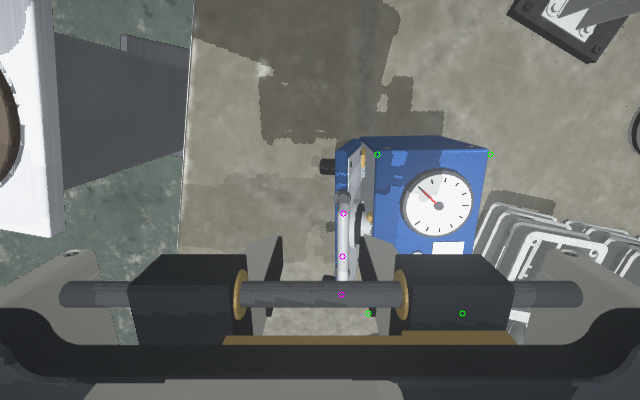

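```bash
python3 - <<'E'
import cv2
a=cv2.imread('pics/w1.png')[120:300,310:510]
cv2.imwrite('pics/w1c.png',cv2.resize(a,None,fx=3.3,fy=3.3,interpolation=3))
from h import *
C=cam('wrist');print((-C[2].T@C[3]).round(3),C[2][2].round(3),C[1])
E
```

```text
[0.49  0.109 0.384] [ 0.065 -0.301 -0.952] [[293.05980369   0.         320.46956161]
 [  0.         293.05980369 198.60717625]
 [  0.           0.           1.        ]]
```

View pics/w1c.png

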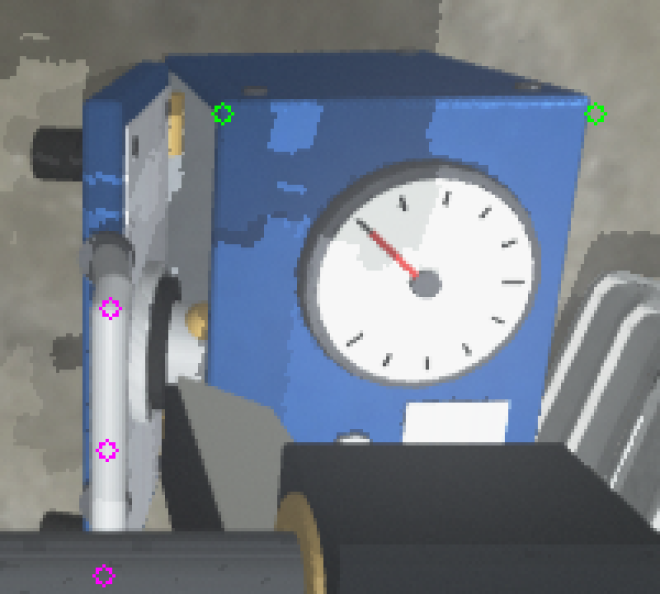

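```bash
python3 - <<'E'
from fit import *
T=cam('top');S=cam('side');Wc=cam('wrist')
box=[[0,.085,.126],[0,-.085,.126],[.1,-.085,.126],[.1,.085,.126]]
tp=np.array([[343,200],[497,158],[470,72],[318,112],[388,215],[470,193]])/2.6+[160,130]
sp=np.array([[258,152],[312,238],[425,215],[365,143],[240,147],[265,186]])/2.7+[230,130]
wp=np.array([[213,97],[587,95],[110,258]])/3.3+[310,120]
def f(p):
    a=W(box+[fl(.128,.003,.042,p[3]),fl(.128,.003,-.042,p[3])],p)
    b=W([box[0],box[3],fl(.128,.003,.04,p[3])],p)
    return np.r_[(proj(a,*T[1:])-tp).ravel(),(proj(a,*S[1:])-sp).ravel(),(proj(b,*Wc[1:])-wp).ravel()]
for x0 in ([.55,0,.2,.4],[.55,0,.2,.7]):
    r=least_squares(f,x0,loss='soft_l1');print(r.x,r.cost,r.fun.reshape(-1,2).round(1).tolist())
p=r.x
print('handle',W(fl(.128,.003,0,p[3]),p))
vis=[]
for n,C,(y0,y1,x0,x1) in (('top',T,(170,240,270,380)),('side',S,(165,270,290,400))):
    im=cv2.resize(C[0][y0:y1,x0:x1],None,fx=5,fy=5,interpolation=3)
    for q in box+[fl(.128,.003,.04,p[3]),fl(.128,.003,-.04,p[3]),fl(.096,.0,.085,p[3]),fl(.096,0,-.085,p[3]),[0,-.085,.03]]:
        u=(proj(W(q,p),*C[1:])[0]-[x0,y0])*5; cv2.circle(im,tuple(int(v) for v in u),4,(255,0,255),1)
    vis.append(im)
h=max(v.shape[0] for v in vis)
m=np.hstack([np.pad(v,((0,h-v.shape[0]),(0,0),(0,0))) for v in vis]);m=cv2.resize(m,None,fx=.72,fy=.72);save('v',m)
E
```

```text
[ 0.5660262  -0.00441402  0.23096862  0.259024  ] 52.25547842082383 [[-2.9, 1.4], [-1.2, 0.2], [-1.9, -0.3], [-3.1, 0.8], [-1.7, -0.5], [-2.1, -0.9], [-1.8, -0.6], [-0.4, -3.5], [-0.3, -0.4], [-3.8, -1.6], [-2.1, -1.6], [-1.3, -2.1], [0.6, 7.6], [0.7, 6.8], [-0.2, 18.4]]
[ 0.56602619 -0.00441399  0.23096868  0.25902404] 52.2554784206916 [[-2.9, 1.4], [-1.2, 0.2], [-1.9, -0.3], [-3.1, 0.8], [-1.7, -0.5], [-2.1, -0.9], [-1.8, -0.6], [-0.4, -3.5], [-0.3, -0.4], [-3.8, -1.6], [-2.1, -1.6], [-1.3, -2.1], [0.6, 7.6], [0.7, 6.8], [-0.2, 18.4]]
handle [[ 0.53693416 -0.01125543  0.15449839]]
```

View pics/v.png

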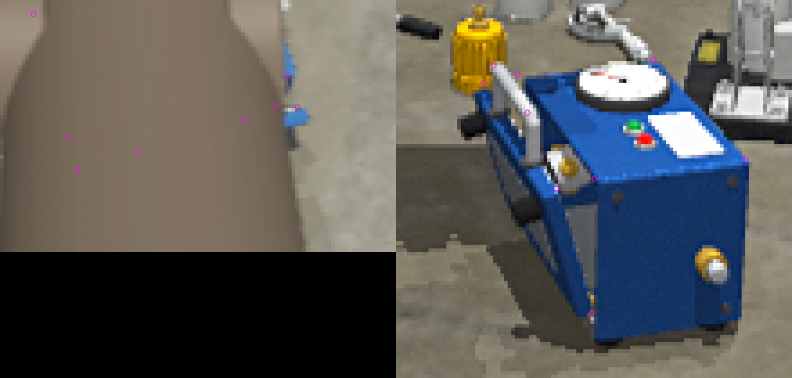

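```bash
python3 - <<'E'
from fit import *
print(monitor.observe()['position'],monitor.observe()['dq'].round(3))
C=cam('wrist'); 
np.savez('w2.npz',K=C[1],R=C[2],t=C[3])
p=[.5679,-.0103,.2114,.2687]
im=cv2.resize(C[0][120:300,310:510],None,fx=3.3,fy=3.3,interpolation=3)
for q in [fl(.128,.003,y,p[3]) for y in (.04,0,-.04)]+[[0,.085,.126],[.1,.085,.126]]:
    u=(proj(W(q,p),*C[1:])[0]-[310,120])*3.3;print(u.round(0));cv2.circle(im,tuple(int(v) for v in u),4,(255,0,255),1)
save('w2',im)
E
```

```text
[0.50932683 0.0291079  0.24570264] [-0.001 -0.001  0.004 -0.001 -0.001  0.001  0.005]
[109. 339.]
[104. 476.]
[100. 602.]
[222. 145.]
[592. 148.]
```

View pics/w2.png

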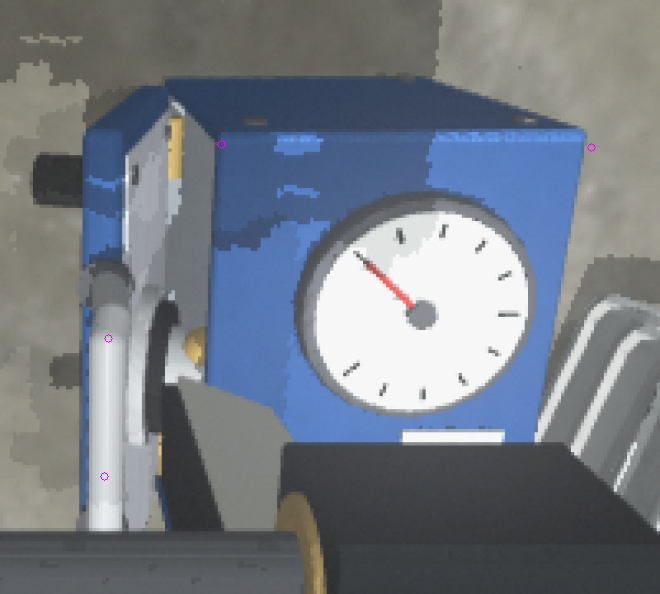

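```bash
python3 - <<'E'
from fit import *
S=cam('side');T=cam('top');z=np.load('w2.npz');Wc=(0,z['K'],z['R'],z['t'])
box=[[0,.085,.126],[0,-.085,.126],[.1,-.085,.126],[.1,.085,.126]]
tp=np.array([[343,200],[497,158],[470,72],[318,112]])/2.6+[160,130]
sp=np.array([[594,180],[745,158],[502,70],[533,122]])/3.6+[290-110,165]
wp=np.array([[213,130],[583,128],[108,283]])/3.3+[310,120]
def f(p):
    b=W([box[1],box[2],fl(.128,.003,p[4],p[3]),fl(.128,.003,-p[4],p[3])],p)
    c=W([box[0],box[3],fl(.128,.003,p[4],p[3])],p)
    return np.r_[(proj(W(box,p),*T[1:])-tp).ravel(),(proj(b,*S[1:])-sp).ravel(),(proj(c,*Wc[1:])-wp).ravel()]
r=least_squares(f,[.55,0,.2,.4,.04],loss='soft_l1');print(r.x,r.cost,r.fun.reshape(-1,2).round(1).tolist())
p=r.x
print('handle',W(fl(.128,.003,0,p[3]),p),'down',W(fl(.128,.003,0,np.pi/2),p),'port',W(fl(.06,.006,0,np.pi/2),p))
E
```

```text
[ 0.56569311 -0.00716683  0.22583789  0.25529018  0.0519262 ] 8.94494947155604 [[-1.9, 1.3], [-0.1, 0.4], [-0.6, -0.2], [-1.9, 0.7], [-0.0, 0.2], [0.1, 1.0], [-3.5, -2.8], [0.0, 0.0], [-0.1, 0.5], [0.6, 0.4], [0.2, 0.2]]
handle [[ 0.53701961 -0.01375478  0.15460911]] down [[ 0.44094344 -0.03582898  0.033     ]] port [[ 0.5072167  -0.02060222  0.036     ]]
```

{"fn": "move_arm", "kwargs": {"series": [[1.4, -2.1, 0, 0, 0, 0], [1.4, -2.1, 0, 0, 0, 0], [0, 0, -2, 0, 0, 0], [0, 0, -2, 0, 0, 0], [0, 0, -2, 0, 0, 0], [0, 0, -1.4, 0, 0, 0], [0, 0, -1.0, 0, 0, 0], [0, 0, 0, 0, 0, 0]]}}

```text
clock: 3.75
position: [0.5368, -0.014, 0.1607]
ee_rot: [-1.966, -2.449, 0.002]
force: [-0.7, -0.3, -0.3]
width: 0.496
```

{"fn": "move_arm", "kwargs": {"series": [[0, 0, 0, 0, 0, 0], [0, 0, 0, 0, 0, 0], [0, 0, 0, 0, 0, 0], [0, 0, 0, 0, 0, 0], [0, 0, 0, 0, 0, 0], [0, 0, 0, 0, 0, 0], [0, 0, 0, 0, 0, 0]], "grip": 0, "force": 12}}

```text
clock: 4.45
position: [0.5378, -0.0144, 0.1619]
ee_rot: [1.967, 2.449, 0.0]
force: [-0.8, 0.6, 2.7]
width: 0.1
```

{"fn": "move_arm", "kwargs": {"series": [[-0.98, -0.22, -0.32, 0, 0, 0], [-0.98, -0.22, -0.32, 0, 0, 0], [-0.92, -0.21, -0.48, 0, 0, 0], [-0.92, -0.21, -0.48, 0, 0, 0], [-0.83, -0.19, -0.63, 0, 0, 0], [-0.83, -0.19, -0.63, 0, 0, 0], [0, 0, 0, 0, 0, 0]]}}

```text
clock: 5.15
position: [0.4816, -0.0271, 0.1318]
ee_rot: [-1.967, -2.449, 0.002]
force: [5.7, 0.6, -11.8]
width: 0.102
```

{"fn": "move_arm", "kwargs": {"series": [[-0.57, -0.13, -0.91, 0, 0, 0], [-0.7, -0.16, -0.8, 0, 0, 0], [-0.58, -0.13, -0.87, 0, 0, 0], [-0.58, -0.13, -0.87, 0, 0, 0], [0, 0, 0, 0, 0, 0]]}}

```text
clock: 5.65
position: [0.4576, -0.0325, 0.0974]
ee_rot: [-1.967, -2.448, 0.002]
force: [0.8, -1.8, -5.6]
width: 0.103
```

{"fn": "move_arm", "kwargs": {"series": [[-0.43, -0.1, -0.95, 0, 0, 0], [-0.43, -0.1, -0.95, 0, 0, 0], [-0.28, -0.06, -1.02, 0, 0, 0], [-0.28, -0.06, -1.02, 0, 0, 0], [0, 0, 0, 0, 0, 0]]}}

```text
clock: 6.15
position: [0.4452, -0.0353, 0.058]
ee_rot: [1.966, 2.449, 0.001]
force: [5.1, 0.9, -5.6]
width: 0.101
```

{"fn": "move_arm", "kwargs": {"series": [[0.0, 0, -0.9, 0, 0, 0], [-0.0, 0, -0.9, 0, 0, 0], [0, 0, 0, 0, 0, 0]]}}

```text
clock: 6.45
position: [0.4439, -0.0356, 0.0398]
ee_rot: [-1.967, -2.448, 0.002]
force: [0.3, -1.2, -5.5]
width: 0.105
```

{"fn": "move_arm", "kwargs": {"series": [[0, 0, -0.3, 0, 0, 0], [0, 0, -0.3, 0, 0, 0], [0, 0, 0, 0, 0, 0]]}}

```text
clock: 6.75
position: [0.4439, -0.0357, 0.0351]
ee_rot: [-1.967, -2.448, 0.001]
force: [-2.3, -1.3, 5.1]
width: 0.103
```

{"fn": "move_arm", "kwargs": {"series": [[0, 0, -0.2, 0, 0, 0], [0, 0, -0.2, 0, 0, 0], [0, 0, 0, 0, 0, 0]]}}

```text
clock: 7.05
position: [0.4439, -0.0357, 0.0313]
ee_rot: [-1.967, -2.448, 0.0]
force: [-4.3, -1.4, 11.7]
width: 0.104
```

{"fn": "move_arm", "kwargs": {"series": [[0, 0, 0.3, 0, 0, 0], [0, 0, 0, 0, 0, 0], [0, 0, 2, 0, 0, 0], [0, 0, 3, 0, 0, 0], [0, 0, 4, 0, 0, 0], [0, 0, 4, 0, 0, 0], [0, 0, 4, 0, 0, 0]], "grip": 0.17}}

```text
clock: 7.75
position: [0.4442, -0.0354, 0.2057]
ee_rot: [1.967, 2.449, -0.0]
force: [0.8, 0.5, -0.9]
width: 0.17
```

{"fn": "move_arm", "kwargs": {"series": [[0.4, -3, 0, 0, 0, -8], [0.4, -3, 0, 0, 0, -8], [0.4, -3, 0, 0, 0, -8], [0.4, -3, 0, 0, 0, -8], [0.4, -3, 0, 0, 0, -8], [0.4, -3, 0, 0, 0, -8], [0.4, -3, 0, 0, 0, -8], [0.3, -3, 0, 0, 0, -8]], "grip": 0.9}}

```text
clock: 8.55
position: [0.4759, -0.2763, 0.204]
ee_rot: [-2.969, -1.027, -0.001]
force: [0.9, 0.5, 0.3]
width: 0.819
```

{"fn": "move_arm", "kwargs": {"series": [[0, -1, 0, 0, 0, -8], [0, -1, 0, 0, 0, -8], [0, -0.9, 0, 0, 0, -8], [0, 0, 0, 0, 0, -2], [0, 0, 0, 0, 0, 0], [0, 0, 0, 0, 0, 0]]}}

```text
clock: 9.15
position: [0.4757, -0.3037, 0.204]
ee_rot: [-3.122, -0.347, 0.0]
force: [1.0, 0.8, 0.3]
width: 0.899
```

```bash
python3 - <<'E'
from fit import *
print(monitor.observe()['position'],monitor.observe()['ee_rot'])
p=[.5657,-.0072,.2258,np.pi/2]
port=W(fl(.06,.006,0,p[3]),p)[0];print(port)
pt=[fl(.06,.006,0,p[3]),fl(.06,.046,0,p[3]),fl(.128,.003,.04,p[3]),fl(.128,.003,-.04,p[3]),fl(.096,.006,.085,p[3]),fl(.096,.006,-.085,p[3]),[0,.085,.126],[0,-.085,.126]]
ims=[]
for n,(y0,y1,x0,x1) in (('top',(170,270,260,360)),('side',(165,265,290-20,370))):
    C=cam(n);np.savez('%s3.npz'%n,c=C[0],K=C[1],R=C[2],t=C[3])
    im=cv2.resize(C[0][y0:y1,x0:x1],None,fx=4,fy=4,interpolation=3)
    for q in pt:
        u=(proj(W(q,p),*C[1:])[0]-[x0,y0])*4; cv2.circle(im,tuple(int(v) for v in u),4,(255,0,255),1)
    ims.append(im)
    for o in outline_of(n,'blank_cap')[:1]: print(n,o['p'],o['rect'])
save('v3',np.hstack(ims))
C=cam('wrist'); save('w3',C[0])
for o in outline_of('wrist','blank_cap')[:1]: print(o['p'],o['rect'])
an=np.linspace(0,6.28,60);rg=np.c_[.475+.023*np.cos(an),-.305+.023*np.sin(an),0*an+.052]
u=proj(np.r_[rg,rg-[0,0,.052]],*C[1:]);print(u.min(0),u.max(0)-u.min(0))
E
```

```text
[ 0.47565653 -0.30368219  0.20402338] [-3.12187182e+00 -3.46816735e-01  2.74782791e-04]
[ 0.50722308 -0.02063317  0.036     ]
top 0.38 [415.5, 226.8, 1.4, 9.2]
side 0.98 [284.7, 296.4, 27.4, 36.7]
0.55 [295.8, 158.3, 47.9, 47.1]
[299.70809667 157.91833714] [44.60317785 51.96857162]
```

View pics/v3.png

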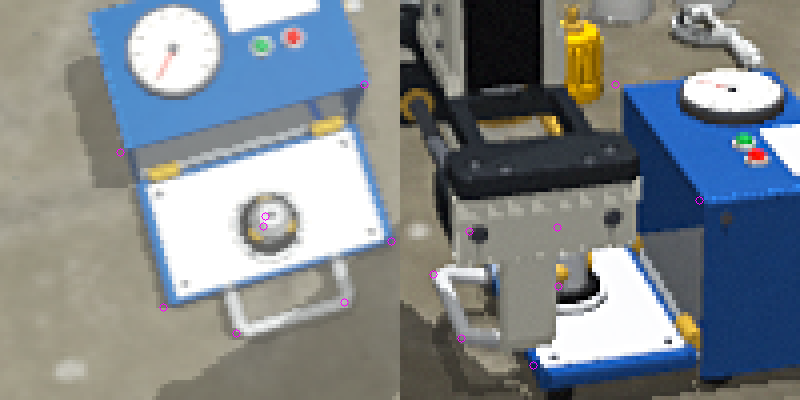

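```bash
python3 - <<'E'
from fit import *
C=cam('wrist');S=cam('side')
an=np.linspace(0,6.28,90);rg=np.c_[.023*np.cos(an),.023*np.sin(an),0*an]
rg=np.r_[rg,rg+[0,0,.052]]
obs=[]
for n,c in (('wrist',C),('side',S)):
    hsv=cv2.cvtColor(c[0],cv2.COLOR_RGB2HSV); m=(((hsv[...,0]<6)|(hsv[...,0]>174))&(hsv[...,1]>170)&(hsv[...,2]>50)).astype(np.uint8)
    k,l,st,ce=cv2.connectedComponentsWithStats(m)
    print(n,[s.tolist() for s in st[1:] if s[4]>40])
    pr=proj(rg+[.475,-.305,0],*c[1:]).mean(0)
    i=min([j for j in range(1,k) if st[j,4]>40],key=lambda j:np.linalg.norm(ce[j]-pr))
    x,y,a,b,_=st[i]; obs.append((c,np.array([x,y,x+a,y+b])-.5*0))
def g(q):
    e=[]
    for c,b in obs:
        u=proj(rg+[q[0],q[1],0],*c[1:]); e+=list(np.r_[u.min(0),u.max(0)]-b)
    return np.array(e)
r=least_squares(g,[.475,-.305],loss='soft_l1');print(r.x,r.fun.round(1))
save('w4',cv2.resize(C[0][100:300,220:460],None,fx=2.5,fy=2.5))
E
```

```text
wrist []Traceback (most recent call last):
  File "<stdin>", line 11, in <module>
ValueError: min() iterable argument is empty
```

View pics/w3.png

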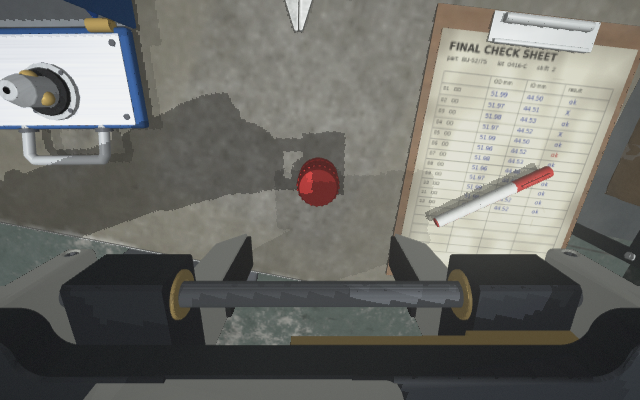

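```bash
python3 - <<'E'
from fit import *
C=cam('wrist');S=cam('side')
an=np.linspace(0,6.28,90);rg=np.c_[.023*np.cos(an),.023*np.sin(an),0*an]
rg=np.r_[rg,rg+[0,0,.052]]
obs=[]
for n,c in (('wrist',C),('side',S)):
    a=c[0].astype(int); m=((a[...,0]>1.8*a[...,1])&(a[...,0]>1.8*a[...,2])&(a[...,0]>50)).astype(np.uint8)
    k,l,st,ce=cv2.connectedComponentsWithStats(m)
    pr=proj(rg+[.475,-.305,0],*c[1:]).mean(0)
    i=min([j for j in range(1,k) if st[j,4]>40],key=lambda j:np.linalg.norm(ce[j]-pr))
    x,y,a,b,_=st[i]; print(n,st[i]); obs.append((c,np.array([x,y,x+a,y+b])))
def g(q):
    e=[]
    for c,b in obs:
        u=proj(rg+[q[0],q[1],0],*c[1:]); e+=list(np.r_[u.min(0),u.max(0)]-b)
    return np.array(e)
r=least_squares(g,[.475,-.305],loss='soft_l1');print(r.x,r.fun.round(1))
E
```

```text
wrist [ 296  158   43   48 1594]
side [285 295  25  36 776]
[ 0.47653819 -0.30065888] [-0.4 -2.3  1.3  1.6  0.1 -1.3 -0.4 -0.4]
```

{"fn": "move_arm", "kwargs": {"series": [[0.1, 0.3, -3, 0, 0, 0], [0, 0, -4, 0, 0, 0], [0, 0, -4, 0, 0, 0], [0, 0, -3, 0, 0, 0], [0, 0, -2, 0, 0, 0], [0, 0, -0.9, 0, 0, 0], [0, 0, 0, 0, 0, 0]]}}

```text
clock: 10.35
position: [0.476, -0.3013, 0.0345]
ee_rot: [-3.122, -0.34, 0.002]
force: [-0.6, 0.2, -0.3]
width: 0.902
```

{"fn": "move_arm", "kwargs": {"series": [[0, 0, 0, 0, 0, 0], [0, 0, 0, 0, 0, 0], [0, 0, 0, 0, 0, 0], [0, 0, 0, 0, 0, 0], [0, 0, 0, 0, 0, 0], [0, 0, 0, 0, 0, 0]], "grip": 0.2, "force": 45}}

```text
clock: 10.95
position: [0.4767, -0.3015, 0.0356]
ee_rot: [3.123, 0.341, 0.001]
force: [-0.8, 0.4, 3.7]
width: 0.503
```

{"fn": "move_arm", "kwargs": {"series": [[0, 0, 3, 0, 0, 0], [0, 0, 4, 0, 0, 0], [0, 0, 4, 0, 0, 0], [-0.6, 4, 2, 0, 0, 0], [-0.6, 4, 0, 0, 0, 0], [-0.6, 4, 0, 0, 0, 0], [-0.6, 4, 0, 0, 0, 0], [-0.6, 4, 0, 0, 0, 0]], "force": 60}}

```text
clock: 11.75
position: [0.4459, -0.0999, 0.1652]
ee_rot: [-3.123, -0.34, -0.0]
force: [1.0, -1.1, 0.1]
width: 0.497
```

{"fn": "move_arm", "kwargs": {"series": [[-0.6, 4, 0, 0, 0, 0], [0, 2.6, 0, 0, 0, 0], [0, 0, 0, 0, 0, 0], [0, 0, 0, 0, 0, 0], [0, 0, 0, 0, 0, 0]]}}

```text
clock: 12.25
position: [0.4406, -0.0365, 0.1654]
ee_rot: [3.123, 0.339, 0.001]
force: [-0.5, -0.3, -1.1]
width: 0.5
```

```bash
python3 - <<'E'
from fit import *
s=monitor.observe();print(s['position'],s['ee_rot'],s['width'],s['dq'].round(3))
C=cam('wrist');np.savez('w5.npz',c=C[0],K=C[1],R=C[2],t=C[3])
p=[.5657,-.0072,.2258,np.pi/2]
im=C[0].copy()
for q in [fl(.06,.006,0,p[3]),fl(.06,.046,0,p[3])]:
    print(proj(W(q,p),*C[1:])[0])
an=np.linspace(0,2*np.pi,100)
im=cv2.resize(im[60:310,170:470],None,fx=2.6,fy=2.4,interpolation=3)
save('w5',im)
for th in('port','stud_tip','flap'):
  for o in outline_of('wrist',th)[:1]: print(th,o['p'],o['rect'])
E
```

```text
[ 0.44056025 -0.03652092  0.16539029] [3.12283456e+00 3.38646388e-01 5.77209769e-04] 0.50019174142663 [ 0.014  0.001  0.001 -0.001 -0.001  0.    -0.001]
[319.89552103 120.61897923]
[319.85178775 123.47608362]
port 0.82 [219.4, 45.8, 198.6, 150.9]
stud_tip 0.82 [220.0, 47.2, 197.6, 150.7]
flap 0.64 [219.1, 48.2, 198.8, 150.7]
```

View pics/w5.png

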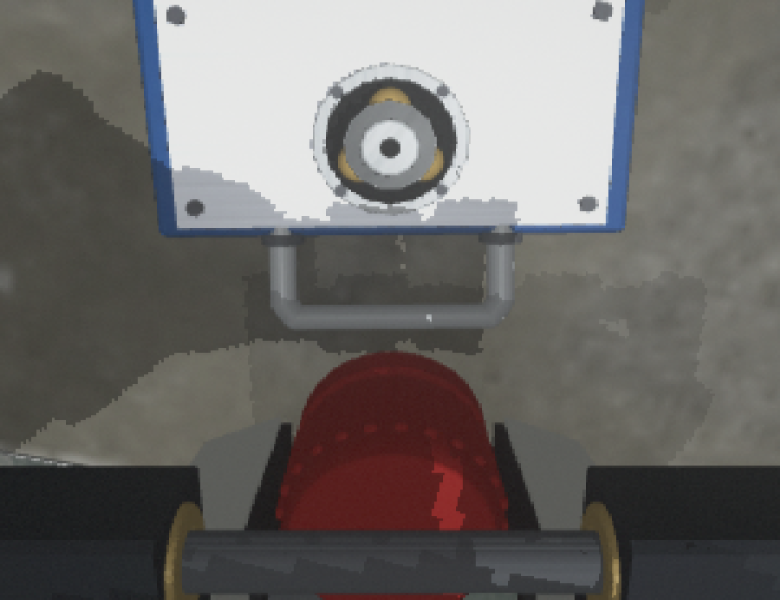

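```bash
python3 - <<'E'
from fit import *
z=np.load('w5.npz');C=(z['K'],z['R'],z['t'])
foot=atz((320.2,117.7),.037,*C);tip=atz((320,121.25),.076,*C);print(foot,tip)
f=np.array([.9746,.224,0]);tcp=np.array([.44056,-.03652,.16539])
an=np.linspace(0,2*np.pi,200)
for d in(-.003,0,.003):
    P=tcp+d*f+np.c_[.023*np.cos(an),.023*np.sin(an),0*an-.0355];print(d,proj(P,*C).min(0),proj(P,*C).max(0))
print(monitor.observe()['position'])
E
```

```text
[ 0.5097531  -0.02035501  0.037     ] [ 0.50883392 -0.02039553  0.076     ]
-0.003 [286.59820165 208.30519626] [357.02661476 272.21605203]
0 [286.38653557 203.79545855] [357.15588999 268.32644516]
0.003 [286.17280939 199.2402211 ] [357.28642215 264.40041264]
[ 0.44048413 -0.03649785  0.16529203]
```

{"fn": "move_arm", "kwargs": {"series": [[3, 0.65, 0, 0, 0, 0], [2.95, 0.7, 0, 0, 0, 0], [1, 0.3, 0, 0, 0, 0], [0, 0, -2, 0, 0, 0], [0, 0, -2, 0, 0, 0], [0, 0, -1, 0, 0, 0], [0, 0, 0, 0, 0, 0]]}}

```text
clock: 13.15
position: [0.5089, -0.0195, 0.1143]
ee_rot: [3.123, 0.339, -0.004]
force: [0.6, 0.1, -0.6]
width: 0.5
```

{"fn": "move_arm", "kwargs": {"series": [[0, 0, -0.6, 0, 0, 0], [0, 0, -0.6, 0, 0, 0], [0, 0, -0.6, 0, 0, 0], [0, 0, 0, 0, 0, 0]]}}

```text
clock: 13.55
position: [0.5096, -0.0188, 0.0967]
ee_rot: [-3.123, -0.341, 0.001]
force: [-0.7, 0.5, -1.0]
width: 0.498
```

{"fn": "move_arm", "kwargs": {"series": [[0, -0.1, -0.3, 0, 0, 0], [0, 0, -0.3, 0, 0, 0], [0, 0, -0.3, 0, 0, 0], [0, 0, 0, 0, 0, 0]]}}

```text
clock: 13.95
position: [0.5107, -0.0204, 0.0886]
ee_rot: [3.123, 0.34, 0.002]
force: [-1.5, -1.0, 3.4]
width: 0.502
```

{"fn": "move_arm", "kwargs": {"series": [[0, 0, -0.3, 0, 0, 0], [0, 0, -0.3, 0, 0, 0], [0, 0, 0, 0, 0, 0]]}}

```text
clock: 14.25
position: [0.5102, -0.0201, 0.0818]
ee_rot: [3.122, 0.341, 0.0]
force: [3.7, -1.0, -6.8]
width: 0.499
```

{"fn": "move_arm", "kwargs": {"series": [[0, 0, -0.3, 0, 0, 0], [0, 0, -0.2, 0, 0, 0], [0, 0, 0, 0, 0, 0]]}}

```text
clock: 14.55
position: [0.5096, -0.0198, 0.0769]
ee_rot: [-3.123, -0.341, 0.001]
force: [0.0, -0.2, -1.0]
width: 0.499
```

{"fn": "move_arm", "kwargs": {"series": [[0, 0, -0.2, 0, 0, 0], [0, 0, -0.2, 0, 0, 0], [0, 0, 0, 0, 0, 0]]}}

```text
clock: 14.85
position: [0.5098, -0.0199, 0.0733]
ee_rot: [-3.123, -0.341, 0.0]
force: [-2.1, 1.4, 7.1]
width: 0.498
```

{"fn": "move_arm", "kwargs": {"series": [[0, 0, -0.2, 0, 0, 0], [0, 0, -0.2, 0, 0, 0], [0, 0, 0, 0, 0, 0], [0, 0, 0, 0, 0, 0]]}}

```text
clock: 15.25
position: [0.51, -0.0199, 0.0712]
ee_rot: [-3.121, -0.34, -0.002]
force: [-11.5, 3.7, 38.8]
width: 0.5
```

{"fn": "move_arm", "kwargs": {"series": [[0, 0, 0.12, 0, 0, 0], [0, 0, 0, 0, 0, 0], [0, 0, 0, 0, 0, 0], [0, 0, 0, 0, 0, 0]]}}

```text
clock: 15.65
position: [0.5099, -0.0199, 0.0714]
ee_rot: [-3.122, -0.34, -0.001]
force: [-6.2, 0.8, 20.9]
width: 0.5
```

```bash
python3 - <<'E'
from fit import *
a=[]
for n,(y0,y1,x0,x1) in (('side',(165,265,270,370)),('top',(150,250,270,370))):
    C=cam(n); a.append(cv2.resize(C[0][y0:y1,x0:x1],None,fx=4,fy=4,interpolation=3))
save('v6',np.hstack(a)); 
for i in range(3):
    cam('side'); s=monitor.observe();print(s['clock'],s['position'],s['force'],s['width'])
E
```

```text
15.8 [ 0.5099603  -0.0199119   0.07141401] [-6.39855957  1.47905802 20.10493413] 0.49735209570183775
15.85 [ 0.50990987 -0.01987635  0.07139714] [-4.74375784  1.02357515 19.77937739] 0.4997820777867567
15.9 [ 0.50991265 -0.01987153  0.07140509] [-5.18338999  2.1906359  19.85124054] 0.4988484717732813
```

View pics/v6.png

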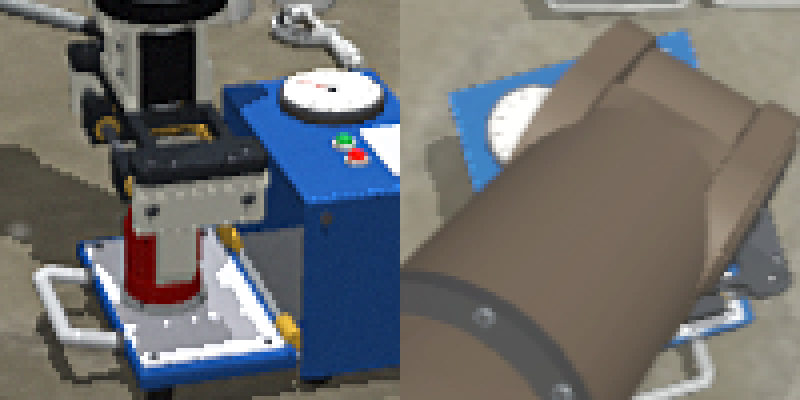

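```bash
python3 -c "
from cell import monitor,workorder
print(workorder.sign_off()); s=monitor.observe(); print(s['position'],s['force'])"
```

```text
the job is handed in; nothing more can be done
None
the job is handed in; nothing more can be done
```

The job is done and handed in at about 16 s of the 61 s allowed. I pulled the drop-front fully down by its handle, then pressed the red blanking cap onto the port stud past the click. It is fully home, and the arm is still holding it down with about 20 N.

- **Drop-front:** at the end of travel it resisted with about 12 N. The pictures taken afterwards show it lying level.
- **Click:** the force went from +3.4 N to −6.8 N as the cap snapped over the balls.
- **Seal:** the resistance rose to about 7 N, then climbed steeply as the cap reached the collar. The tool height of 71.4 mm agrees with the 71.5 mm expected for a fully home cap.
- **Peak force:** the wrist briefly read 38.8 N through the gripped cap, so I eased the push back to 20 N. A sideways force of about 5 N remains.
- **Yellow cap:** I did not touch it. It was still standing in its place in the side picture taken after the drop-front was opened. The last picture was cropped and did not show it.

The overhead camera put the port 2 to 3 mm off my first fit, so I aimed by the wrist camera's view of the stud instead.

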